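Tilt the guide plate out of its deep bin

ROBOT

A 7-joint arm with a two-finger parallel gripper is mounted at the origin on the work surface. World frame = base frame: x ahead of the robot, y to its left, z up, the work surface at z = 0. Lengths are in mm, angles in rad, forces in N, time in s.
With the tool pointing down it reaches from about 350 to 775 mm from the base axis. Payload 3.1 kg.
Tool frame: the origin (TCP) lies midway between the tips of the shut fingers; the grasp point (between the pads) lies 19 mm behind it; y points along the fingers, z is the direction in which the jaws open and shut, and the axes are right-handed (so a half turn about y gives the same grasp; the last joint's range is limited). The gripper opens to 85 mm and grips with 20 to 120 N. Pads are 22 mm wide; open, the fingers measure 114 mm over their backs; the gripper's body (76 mm by 85 mm) begins 54 mm behind the grasp point. The pads swing forward as they close: fully open they stand 13 mm farther back than shut.
Start: joints at [1.176, 0.311, 0.014, 1.512, -0.004, 1.319, -0.027], TCP at [190.073, -516.13, 231.304] pointing down, gripper open.
Joint ranges: [-2.7, 2.7], [-0.3, 1.91], [-1.27, 1.3], [0.12, 2.57], [-1.44, 4.58], [0.2, 2.03], [-3.05, 3.05]. Speed limits (rad/s): [2.79, 2.79, 3.14, 3.14, 3.14, 3.14, 3.14].

INTERFACE

Orientations are given as a 3x3 rotation matrix whose columns are the frame's x, y, z axes.
In Python, from rig import env gives the robot as it stands.
- The arm moves only by the tool step_arm, never from a script. Its arguments are lists of equal length, an entry for each row: "claw": the finger opening in mm, from 0 to 85.4; "delta_pos": the shift along the tool's x, y, z in mm, a list of three; "yaw": the turn about the tool's y in rad. In form: {"claw": [claw, ...], "delta_pos": [[tx, ty, tz], ...], "yaw": [yaw, ...]}. A call has 1 to 12 rows; each row shifts and turns the commanded pose from where the row before left it, along the tool's axes as they then stand; what a row does not reach is not made up. A row lasts 1/8 s, in which the tool goes at most 62.5 mm and 10.7 degrees, less where a joint would pass 70% of its speed; a pose out of reach is approached as far as the arm can. A call with a gripper value outside its range is refused whole. The fingers move at their own pace and stop on an object; the grip force is fixed at half the most. Time passes only in rows, so rows that do not move let the fingers close. It gives the time, the measured TCP pose, the force and the opening at its end, in the units of the state.
- env.sense(): the state, without advancing time (a new reading comes with each control period).
- env.get_image(name): name is "scene" or "top" or "wrist"; returns the picture (384x512x3 uint8, red, green, blue); there is no depth.
- env.calibration(name): a dict with "mtx" (3x3 intrinsics, pixels), "k1" (the pictures are not rectified: a ray, as slopes to the right and down, at radius r is drawn at 1 + k1 r^2 times it, then the intrinsics apply), "R" (3x3) and "t" (3): a world point X has camera coordinates R X + t. Camera axes: x right, y down, z forward; pixel columns grow to the right and rows downward; lengths in mm; the calibration is good to about 2 mm. A picture is of the moment at which its call begins: read the wrist's pose just before it. calibration takes no time and is no camera call; for the wrist camera it gives the pose at the moment of the call.
- env.hand_in(): hands the job in, once; it reports no verdict.
The state is a dict: "clock": time; "joints": joint angles; "joint_velocities": joint speeds; "joint_torque": joint torques, N m; "tool_pos": TCP position; "ee_rot": TCP orientation; "wrist_force": force on the tool from outside, world axes, zero at the start; "moment": the same for the moment, N m; "gripper_width": opening from 0.0 (shut) to 1.0 (fully open).
Only numpy, scipy, OpenCV 4.12 (cv2) and the standard library are available. Lean on these libraries where they do the work, as an engineer would, in place of code of your own. Each camera call takes 0.05 s, during which the arm holds its last target.

TASK

A white plastic guide plate lies flat at the bottom of the deep, narrow dark grey bin, too snug for fingers beside it. Work it up the bin's sloping end until that end of the plate stands out above the rim with its other end still down in the bin, then take it there, lift it out and lay it flat in the shallow empty tray with the same face up. Do not drop it, and leave the bottle, the cup pack and the film roll where they stand.

Things in the scene. Friction and masses are not known exactly. Their poses are not given: they have to be found in the camera images.
- bin: Dark grey plastic bin, fixed to the table, 304 mm long (x), 72 wide (y), 55 tall. Origin: underside, midway along the inside; x points to the sloping end, z up. Inside 64 mm wide, side walls 4 mm; floor 5 mm above the table, flat from the upright back wall (inner face x = -150 mm) to x = +79, whence a smooth bare-metal 35-degree ramp climbs to the rim at x = +150.
- bin_rim (a point): Middle of the bin's rim at the top of the ramp (bin x = +150, y = 0, z = 55 mm). No wall stands above the ramp's top: a plate pushed from its back end climbs the ramp and pokes out over this rim. With its back bottom edge at bin x = about +54 mm it tilts 27 degrees, sticks out some 50 mm and stays propped there by friction when let go.
- plate: White plastic plate, 160 mm long (x), 58 wide (y), 10 thick (z), about 0.25 kg, with two small flush screw heads on top. Origin: centre of its underside; z is the top face's normal. It starts flat on the bin floor, x along the bin's x, with 45 to 65 mm of empty floor between its back end and the bin's back wall and about 3 mm at each side.
- plate_end (a point): Middle of the plate's end face towards the ramp (plate x = +80, y = 0, z = 5 mm).
- plate_back (a point): Middle of the plate's other end face, towards the bin's back wall (plate x = -80, y = 0, z = 5 mm).
- tray: Shallow empty open dark grey tray, fixed to the table, 230 mm (x) by 140 mm (y) by 18 mm tall; walls and floor 4 mm. Origin: centre of its underside. It stands on the left or right of the bin, the cup crate on the other side.
- cup_crate: Fixed black crate, 220 (x) by 140 (y) mm, walls 50 mm tall, filled with six foil-topped cups reaching 66 mm above the table. Origin: centre of its underside. Not to be used.
- bottle: Bystander: white bottle, radius 30 mm, 150 mm tall, origin at its foot.
- cup_pack: Bystander: two cups joined by a lid card, 70 (x) by 140 (y) by 59 mm tall, origin under its centre.
- film_roll: Bystander: paper roll standing on end, radius 45 mm, 60 mm tall, origin under its centre.
Mind the look-alikes: they are no part of the job. There is more than one size of the plate; the one meant has the size given above.

How it is judged (in metres and radians):
On the way:
1. The plate's ramp end stands out above and past the rim while its other end is still down in the bin (height (world z) of plate_end above 0.07 m and x of plate_end in the frame of bin above 0.165 m and z of plate_back in the frame of bin below 0.035 m and angle between plate's own z axis and vertical above 0.3 rad), for 0.2 s.
At the end, for the whole second after the job is handed in: The plate lies flat (within about 2 degrees, top face up) on the tray's floor, inside its walls, released and at rest (z of plate in the frame of tray between 0.001 and 0.007 m and x of plate in the frame of tray between -0.082 and 0.082 m and y of plate in the frame of tray between -0.042 and 0.042 m and angle between plate's own z axis and vertical below 0.04 rad and linear speed of plate below 0.02 m/s and contact force between plate and tray above 0.5 N); the robot touches nothing.
It fails at once if the bottle, cup pack or film roll is moved by more than 25 mm (distance of any of bottle, cup_pack, film_roll from where it was at the start of the episode above 0.025 m).
It fails at once if the plate falls freely (faster than 0.8 m/s and not held) (linear speed of plate above 0.8 m/s and contact force between the fingers and plate below 0.3 N).
It also fails if it takes over 56 s, if anything falls off the work surface, if the arm or the gripper's body presses on something with over 40 N, if the wrist force passes 120 N, or if a joint passes its speed limit or range.

## Working session

There is one attempt and no reset: what is moved stays moved. The work goes in short steps, Python scripts to look and compute and a tool call to move; the robot and the scene stay as the last step left them, time stands still between calls to the robot, and variables do not carry over. Pictures are saved under pics/ and viewed, and the job is handed in when it is done.

Besides the shell and the picture viewer there is one more tool, called after "Emit:" as name(argument=value, ...), one argument or row to a line, values as JSON. step_arm: Moves the arm, as the interface text tells. Its arguments: {"type":"object","properties":{"claw":{"type":"array"},"delta_pos":{"type":"array"},"yaw":{"type":"array"}},"required":["claw","delta_pos","yaw"]}

```bash
ls; mkdir -p pics
python3 - <<'E'
from rig import env
import cv2,numpy as np
s=env.sense();print({k:np.round(v,3).tolist() for k,v in s.items()})
for n in ["scene","top","wrist"]:
    im=env.get_image(n);cv2.imwrite(f"pics/{n}0.png",im[:,:,::-1])
    c=env.calibration(n);print(n,{k:np.round(v,4).tolist() for k,v in c.items()})
E
```

```text
pics
{'clock': 0.0, 'joints': [1.176, 0.312, 0.014, 1.513, -0.004, 1.319, -0.027], 'joint_velocities': [0.0, 0.001, -0.0, 0.0, -0.001, -0.0, 0.001], 'joint_torque': [-0.0, -37.991, 0.146, -23.059, 0.012, 0.014, -0.0], 'tool_pos': [189.823, -515.417, 230.205], 'ee_rot': [[-0.938, -0.001, 0.346], [-0.346, 0.002, -0.938], [0.0, -1.0, -0.002]], 'wrist_force': [-0.134, 0.265, -1.539], 'moment': [0.016, -0.003, -0.023], 'gripper_width': 0.999}
scene {'mtx': [[467.9502, 0.0, 260.4601], [0.0, 467.9502, 202.2445], [0.0, 0.0, 1.0]], 'k1': 0.015, 'R': [[-0.8513, 0.5245, 0.0155], [0.4344, 0.721, -0.5398], [-0.2942, -0.4528, -0.8417]], 't': [444.4231, -198.2973, 1645.5112]}
top {'mtx': [[397.6258, 0.0, 253.3815], [0.0, 397.6258, 191.1941], [0.0, 0.0, 1.0]], 'k1': -0.1165, 'R': [[-0.0201, -0.9997, -0.0139], [-0.9935, 0.0215, -0.1115], [0.1117, 0.0116, -0.9937]], 't': [16.8407, 527.7547, 1249.8983]}
wrist {'mtx': [[315.0481, 0.0, 256.4931], [0.0, 315.0481, 190.5087], [0.0, 0.0, 1.0]], 'k1': -0.0718, 'R': [[0.3458, -0.9383, -0.0015], [-0.9, -0.3322, 0.2822], [-0.2653, -0.0962, -0.9594]], 't': [-548.6106, -37.5617, 378.385]}
```

View pics/scene0.png

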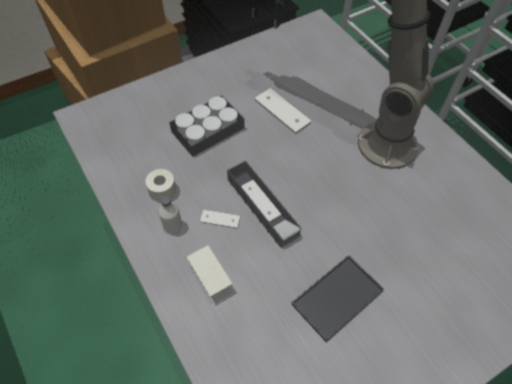

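View pics/top0.png

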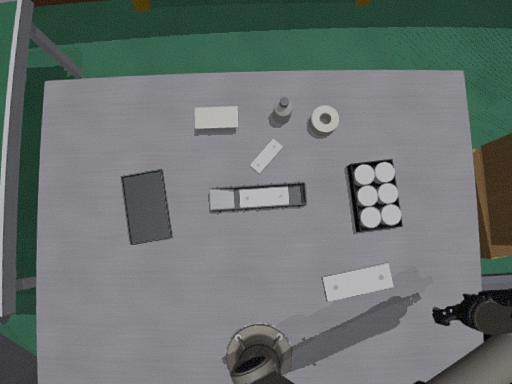

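View pics/wrist0.png

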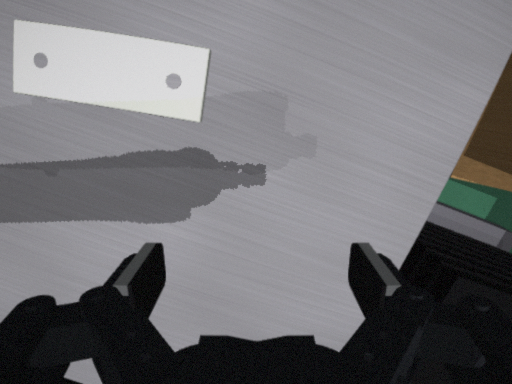

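The plate-like things in the top view are:
- The one in the bin at (265,197).
- A small one at (266,156) on the table.
- A large one at (358,282) on the table.

The one in the bin is the one meant, so I'll measure and confirm it. The ramp (light metal) is at the left end of the bin at (222,199), towards +y. The tray is at (147,207), and the crate is on the right.

```bash
cat > h.py <<'E'
import numpy as np,cv2
def ray(c,uv):
    K,k=np.array(c["mtx"]),c["k1"]
    d=np.array([(uv[0]-K[0,2])/K[0,0],(uv[1]-K[1,2])/K[1,1]])
    p=d.copy()
    for _ in range(30): p=d/(1+k*(p@p))
    R,t=np.array(c["R"]),np.array(c["t"])
    return -R.T@t, R.T@np.array([p[0],p[1],1])
def plane(c,uv,z):
    o,v=ray(c,uv); return o+v*(z-o[2])/v[2]
def tri(c1,u1,c2,u2):
    o1,v1=ray(c1,u1);o2,v2=ray(c2,u2)
    s=np.linalg.lstsq(np.c_[v1,-v2],o2-o1,rcond=None)[0]
    a,b=o1+s[0]*v1,o2+s[1]*v2
    return (a+b)/2,np.linalg.norm(a-b)
def proj(c,X):
    K=np.array(c["mtx"]);p=np.array(c["R"])@X+np.array(c["t"]);p=p[:2]/p[2];p=p*(1+c["k1"]*(p@p));return K[:2,:2]@p+K[:2,2]
E
python3 - <<'E'
from rig import env
import cv2
from h import *
c=env.calibration("top")
for n,p,z in [("bin ramp end",(209,199),55),("bin back end",(306,195),55),("plate end",(239,198),15),("plate back",(290,196),15),("tray",(147,207),18),("bottle",(284,103),150),("cup",(217,118),59),("roll",(325,120),60),("crate",(376,196),50),
 ("small1",(282,141),10),("small2",(252,171),10)]:
    print(n,plane(c,p,z).round(1))
im=cv2.imread("pics/top0.png")
a=cv2.resize(im[150:250,110:310],None,fx=4,fy=4,interpolation=cv2.INTER_CUBIC);cv2.imwrite("pics/top0c.png",a)
E
```

```text
bin ramp end [503.4 146.1  55. ]
bin back end [ 509.5 -160.    55. ]
plate end [508.4  53.2  15. ]
plate back [ 511.3 -112.7   15. ]
tray [484.8 355.2  18. ]
bottle [779.  -92.9 150. ]
cup [765.1 118.2  59. ]
roll [ 750.4 -229.9   60. ]
crate [ 501.8 -384.5   50. ]
small1 [695.8 -92.3  10. ]
small2 [597.1   9.2  10. ]
```

View pics/top0c.png

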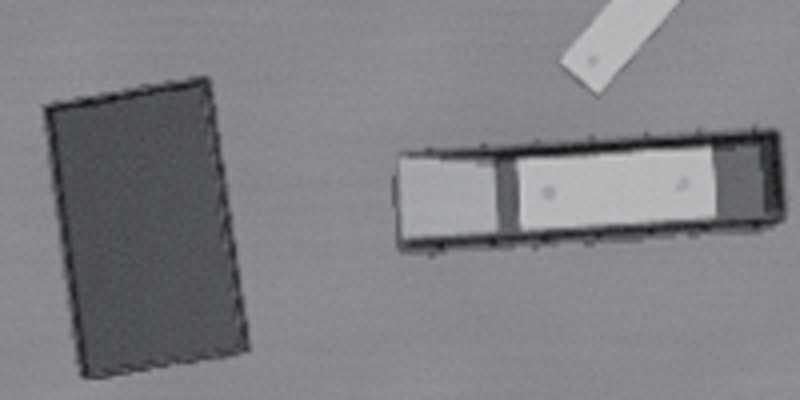

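The crop shows one plate between the bin walls with two screw heads, at x 517–716 and y 150–225 in the crop. It measures about 166 mm long, which fits 160 mm. The small one (about 140 mm) and the large one both lie outside the bin. The bin in the crop runs from (398,200) to (783,175), about 306 mm, with the ramp on the left. Next I'll move the wrist camera over the bin.

Emit:
step_arm(
  claw=[85,85,85,85,85,85,85],
  delta_pos=[
    [0,-14,0],
    [0,-14,0],
    [0,-14,0],
    [0,-14,0],
    [0,-14,0],
    [0,-14,0],
    [0,-14,0],
  ],
  yaw=[-0.177,-0.177,-0.177,-0.177,-0.177,-0.177,-0.177],
)

```text
clock: 1.02
tool_pos: [190.0, -515.9, 329.3]
ee_rot: [[0.027, -0.0, 1.0], [-1.0, 0.001, 0.027], [-0.001, -1.0, -0.0]]
wrist_force: [0.2, 0.5, 0.3]
gripper_width: 1.002
```

Emit:
step_arm(
  claw=[85,85,85,85,85,85,85,85,85,85,85,85],
  delta_pos=[
    [-47,0,26],
    [-47,0,26],
    [-47,0,26],
    [-47,0,26],
    [-47,0,26],
    [-47,0,26],
    [-47,0,26],
    [-47,0,26],
    [-47,0,26],
    [-47,0,26],
    [-47,0,26],
    [-47,0,26],
  ],
  yaw=[0,0,0,0,0,0,0,0,0,0,0,0],
)

```text
clock: 2.52
tool_pos: [490.6, 55.4, 329.1]
ee_rot: [[0.02, 0.0, 1.0], [-1.0, -0.001, 0.02], [0.001, -1.0, 0.0]]
wrist_force: [0.9, -0.8, 0.0]
gripper_width: 0.992
```

Run:
```python
from rig import env
import cv2,json,numpy as np
c=env.calibration("wrist");im=env.get_image("wrist");cv2.imwrite("pics/w1.png",im[:,:,::-1])
json.dump({k:np.array(v).tolist() for k,v in c.items()},open("w1.json","w"));print(env.sense()["tool_pos"])
```

```text
[491.97559603  65.02430024 328.66953507]
```

View pics/w1.png

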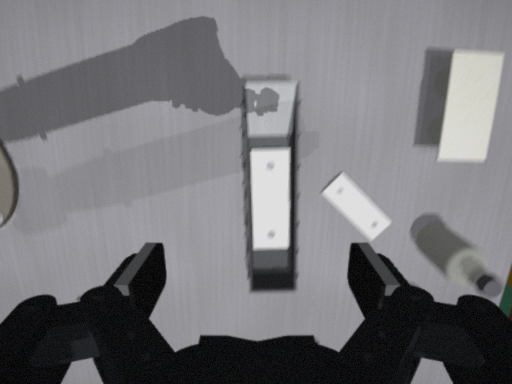

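Emit:
step_arm(
  claw=[0,0,0,0,0,0],
  delta_pos=[
    [31,0,3],
    [31,0,3],
    [31,0,3],
    [31,0,3],
    [31,0,3],
    [31,0,3],
  ],
  yaw=[0,0,0,0,0,0],
)

```text
clock: 3.32
tool_pos: [511.7, -132.5, 329.0]
ee_rot: [[0.021, -0.001, 1.0], [-1.0, -0.0, 0.021], [-0.0, -1.0, -0.001]]
wrist_force: [-0.6, 1.4, -0.1]
gripper_width: 0.005
```

Run:
```python
from rig import env
import cv2,json,numpy as np
c=env.calibration("wrist");im=env.get_image("wrist");cv2.imwrite("pics/w2.png",im[:,:,::-1])
json.dump({k:np.array(v).tolist() for k,v in c.items()},open("w2.json","w"));print(env.sense()["tool_pos"])
```

```text
[ 511.64478474 -139.04672922  328.25850809]
```

View pics/w2.png

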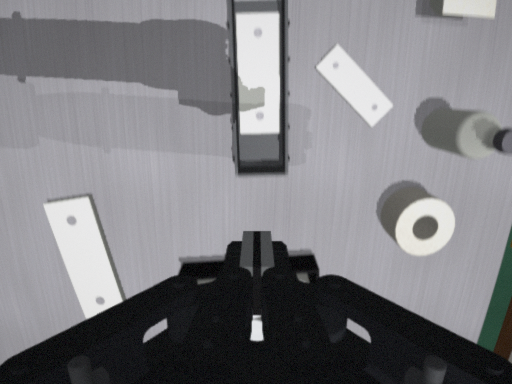

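In w1 the bin runs vertically, from the rim at (272,82) to the back at (272,288). The plate spans rows 148–249 at x≈270. In w2 the bin's back end is at (261,172) and the plate's back edge at (258,134). Next I'll measure corners in both views.

```bash
cat > m.py <<'E'
import cv2,json
from h import *
c1,c2=[json.load(open(f"w{i}.json")) for i in(1,2)]
def corners(f,roi,th):
    g=cv2.imread(f,0);x0,y0,x1,y1=roi;m=np.zeros_like(g);m[y0:y1,x0:x1]=(g[y0:y1,x0:x1]>th)*255
    m=cv2.morphologyEx(m,cv2.MORPH_CLOSE,np.ones((9,9)))
    cs,_=cv2.findContours(m,0,2);k=max(cs,key=cv2.contourArea);print(cv2.contourArea(k))
    b=cv2.boxPoints(cv2.minAreaRect(k));b=b[np.argsort(b[:,1])];return np.vstack([b[:2][np.argsort(b[:2,0])],b[2:][np.argsort(b[2:,0])]])
a=corners("pics/w1.png",(246,144,296,262),165);b=corners("pics/w2.png",(232,8,288,150),150)
print(a,b)
P=[]
for i in range(4):
    p,e=tri(c1,a[i],c2,b[i]);P.append(p);print(p.round(1),round(e,1),plane(c1,a[i],15).round(1),plane(c2,b[i],15).round(1))
E
python3 m.py
python3 - <<'E'
import cv2
a=cv2.imread("pics/w1.png")[70:300,220:320];b=cv2.imread("pics/w2.png")[0:190,210:310]
b=cv2.copyMakeBorder(b,0,40,0,0,0)
import numpy as np
cv2.imwrite("pics/c12.png",cv2.resize(np.hstack([a,b]),None,fx=2.6,fy=2.6,interpolation=2))
E
```

```text
3594.0
4927.5
[[251. 149.]
 [289. 149.]
 [251. 248.]
 [289. 248.]] [[235.42216   12.152973]
 [277.9573    11.163776]
 [238.26755  134.50542 ]
 [280.80267  133.51622 ]]
[479.7  53.5   2.8] 3.6 [481.7  55.6  15. ] [478.7  50.3  15. ]
[536.7  55.2   5.6] 2.6 [537.   56.8  15. ] [534.9  52.7  15. ]
[ 483.3 -113.6   -5.3] 1.3 [ 484.1 -103.3   15. ] [ 483.8 -111.4   15. ]
[ 546.6 -110.4   -1.5] 0.8 [ 545.  -102.1   15. ] [ 544.9 -108.7   15. ]
```

View pics/c12.png

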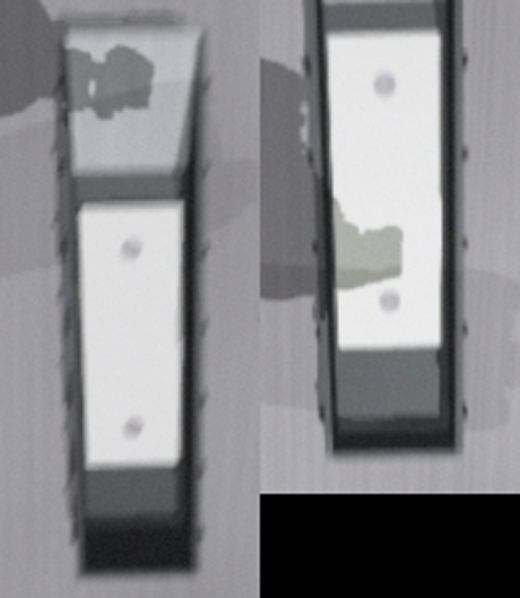

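The heights come out too low. The first picture was taken while the arm was still settling, so I'll retake from two standing poses.

```bash
cat > shot.py <<'E'
import sys,cv2,json,numpy as np
from rig import env
n=sys.argv[1];s=env.sense();c=env.calibration("wrist");im=env.get_image("wrist");cv2.imwrite(f"pics/w{n}.png",im[:,:,::-1])
json.dump({k:np.array(v).tolist() for k,v in c.items()},open(f"w{n}.json","w"));print(s["clock"],np.round(s["tool_pos"],1),np.abs(s["joint_velocities"]).max().round(4))
E
python3 shot.py 3
```

```text
3.375 [ 511.6 -139.   328.3] 0.0779
```

Emit:
step_arm(
  claw=[0,0,0,0,0,0,0],
  delta_pos=[
    [-40,0,-1],
    [-40,0,-1],
    [-40,0,0],
    [0,0,0],
    [0,0,0],
    [0,0,0],
    [0,0,0],
  ],
  yaw=[0,0,0,0,0,0,0],
)

```text
clock: 4.3
tool_pos: [507.6, -12.5, 329.1]
ee_rot: [[0.019, -0.0, 1.0], [-1.0, -0.0, 0.019], [0.0, -1.0, -0.0]]
wrist_force: [1.5, -0.2, 0.7]
gripper_width: -0.001
```

```bash
python3 shot.py 4
cat > m.py <<'E'
import cv2,json,sys
from h import *
def edge(f,roi,th,dark=False):
    g=cv2.imread(f,0);x0,y0,x1,y1=roi;m=np.zeros_like(g);m[y0:y1,x0:x1]=(g[y0:y1,x0:x1]>th)*255
    m=cv2.morphologyEx(m,cv2.MORPH_CLOSE,np.ones((11,11)))
    cs,_=cv2.findContours(m,0,2);k=max(cs,key=cv2.contourArea)
    h=cv2.convexHull(k)
    q=cv2.approxPolyN(h,4,ensure_convex=True).reshape(-1,2).astype(float)
    q=q[np.argsort(q[:,1])];return np.vstack([q[:2][np.argsort(q[:2,0])],q[2:][np.argsort(q[2:,0])]]),cv2.contourArea(k)
E
python3 - <<'E'
import cv2,numpy as np
a=cv2.imread("pics/w3.png")[0:230,190:330];b=cv2.imread("pics/w4.png")[30:260,190:330]
cv2.imwrite("pics/c34.png",cv2.resize(np.hstack([a,b]),None,fx=2.6,fy=2.6,interpolation=2))
E
```

```text
4.3 [507.6 -12.5 329.1] 0.0053
```

View pics/c34.png

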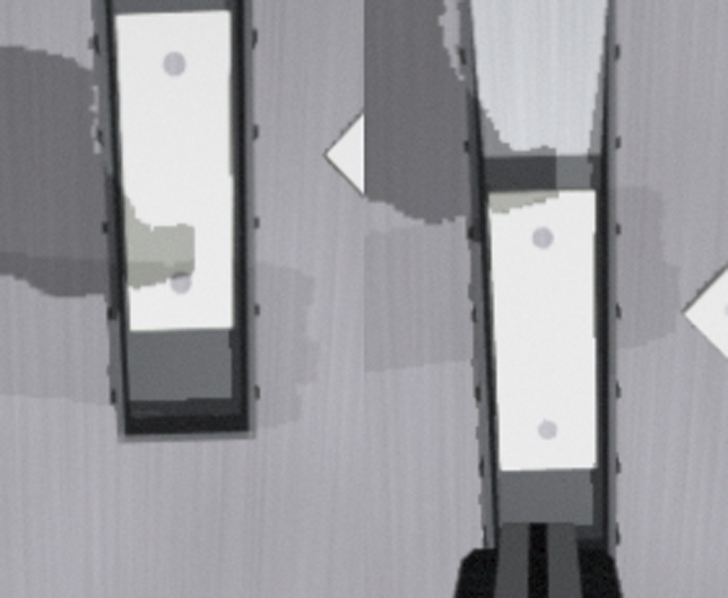

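Emit:
step_arm(
  claw=[0,0,0,0,0,0,0,0,0],
  delta_pos=[
    [30,0,0],
    [30,0,0],
    [30,0,0],
    [20,0,0],
    [0,0,0],
    [0,0,0],
    [0,0,0],
    [0,0,0],
    [0,0,0],
  ],
  yaw=[0,0,0,0,0,0,0,0,0],
)

```text
clock: 5.48
tool_pos: [509.9, -120.8, 329.4]
ee_rot: [[0.022, 0.0, 1.0], [-1.0, -0.0, 0.022], [0.0, -1.0, 0.0]]
wrist_force: [0.1, 0.3, 0.1]
gripper_width: -0.002
```

```bash
python3 shot.py 5
python3 - <<'E'
from m import *
c4,c5=[json.load(open(f"w{i}.json")) for i in(4,5)]
a,A=edge("pics/w4.png",(232,101,288,220),150);b,B=edge("pics/w5.png",(225,3,288,150),150)
print(a.tolist(),A,b.tolist(),B)
for i in range(4):
    p,e=tri(c4,a[i],c5,b[i]);print(p.round(1),round(e,1),plane(c4,a[i],15).round(1),plane(c5,b[i],15).round(1))
E
python3 - <<'E'
import cv2,numpy as np
b=cv2.imread("pics/w5.png")[0:190,190:330]
cv2.imwrite("pics/c5.png",cv2.resize(b,None,fx=3,fy=3,interpolation=2))
E
```

```text
5.475 [ 509.9 -120.8  329.4] 0.0042
[[238.0, 105.0], [278.0, 102.0], [229.0, 220.0], [292.0, 206.0]] 4610.0 [[225.0, 0.0], [279.0, 0.0], [225.0, 150.0], [281.0, 139.0]] 5909.5
[478.6  51.1 111.3] 12.4 [479.2  49.9  15. ] [463.1  76.9  15. ]
[529.7  55.9  95.8] 0.6 [535.3  55.1  15. ] [534.1  78.4  15. ]
[ 464.8 -121.9   19.2] 2.7 [ 465.8 -123.5   15. ] [ 463.  -122.7   15. ]
[ 554.5 -104.5    2.9] 19.4 [562.6 -98.6  15. ] [ 544.  -104.9   15. ]
```

View pics/c5.png

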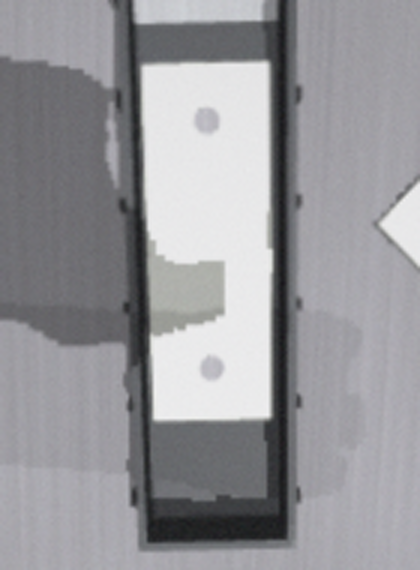

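Run:
```python
from m import *
c4,c5=[json.load(open(f"w{i}.json")) for i in(4,5)]
for n,a,b in [("FL",(237.7,104.2),(237,21.3)),("FR",(278.8,103.5),(280,20.3)),("BL",(243.1,211.2),(241.3,140.3)),("BR",(278.8,210),(280.7,139.3)),("sF",(258.8,121.2),(258.7,40)),("sB",(260.8,195),(260.7,122.3))]:
    p,e=tri(c4,a,c5,b);print(n,p.round(1),round(e,1),plane(c4,a,15).round(1),plane(c5,b,15).round(1))
for p in [(236.3,182.3),(286.3,181.7)]: print("binback",plane(c5,p,55).round(1))
for p in [(243,80.5),(282,79)]: pass
# cross-check via top/scene
from rig import env
ct=env.calibration("top")
for p in [(398,155),(398,245),(778,130),(783,218)]: print("bin top cam",plane(ct,(110+p[0]/4,150+p[1]/4),55).round(1))
for p in [(45,106),(209,80),(84,378),(248,351)]: print("tray",plane(ct,(110+p[0]/4,150+p[1]/4),18).round(1))
```

```text
FL [478.9  51.   13.9] 0.4 [478.8  51.   15. ] [479.2  50.7  15. ]
FR [536.4  53.1  15.9] 0.2 [536.5  53.1  15. ] [536.3  53.3  15. ]
BL [ 487.2 -107.8   17. ] 1.0 [ 487.6 -108.5   15. ] [ 486.7 -108.    15. ]
BR [ 543.  -105.2   15.6] 1.0 [ 542.5 -105.5   15. ] [ 543.6 -105.3   15. ]
sF [508.8  27.9  14.2] 0.4 [508.9  28.   15. ] [508.6  27.8  15. ]
sB [514.2 -81.8  15.2] 0.2 [514.3 -81.8  15. ] [514.1 -81.8  15. ]
binback [ 482.2 -160.4   55. ]
binback [ 550.6 -158.    55. ]
bin top cam [535.9 144.2  55. ]
bin top cam [464.6 144.8  55. ]
bin top cam [ 549.3 -156.7   55. ]
bin top cam [ 479.5 -158.2   55. ]
tray [587.9 443.7  18. ]
tray [606.2 305.2  18. ]
tray [363.3 407.9  18. ]
tray [383.5 272.3  18. ]
```

The corners give z≈15 and a plate of about 158×57 mm, which agrees with the text. The bin centre is at (508.3,-5.4), its x axis is at 92.9°, and the gap behind the plate is about 49 mm. Next I'll align and descend with the fingers shut.

Emit:
step_arm(
  claw=[0,0,0,0,0,0,0,0,0,0,0,0],
  delta_pos=[
    [10.5,0,4.5],
    [0,30,0],
    [0,35,0],
    [0,35,0],
    [0,35,0],
    [0,35,0],
    [0,35,0],
    [0,35,0],
    [0,20,0],
    [0,0,0],
    [0,0,0],
    [0,0,0],
  ],
  yaw=[-0.028,0,0,0,0,0,0,0,0,0,0,0],
)

```text
clock: 7.02
tool_pos: [515.7, -131.9, 70.6]
ee_rot: [[0.049, 0.003, 0.999], [-0.999, -0.001, 0.049], [0.001, -1.0, 0.003]]
wrist_force: [-1.2, -0.0, -0.2]
gripper_width: 0.002
```

```bash
python3 shot.py 6
```

```text
7.025 [ 515.7 -131.9   70.6] 0.0029
```

View pics/w6.png

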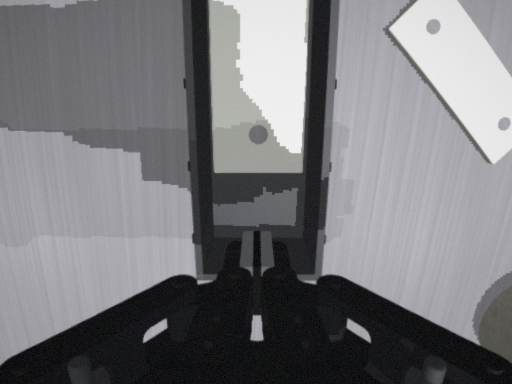

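The fingers (257,250) are centred over the gap behind the plate (back edge at row 172) and in front of the bin's back wall. Going down.

Emit:
step_arm(
  claw=[0,0,0,0,0,0],
  delta_pos=[
    [0,20,0],
    [0,20,0],
    [0,15,0],
    [0,6,0],
    [0,0,0],
    [0,0,0],
  ],
  yaw=[0,0,0,0,0,0],
)

```text
clock: 7.82
tool_pos: [515.7, -131.7, 9.0]
ee_rot: [[0.049, 0.002, 0.999], [-0.999, -0.0, 0.049], [0.0, -1.0, 0.002]]
wrist_force: [1.4, 0.1, 1.3]
gripper_width: -0.0
```

Emit:
step_arm(
  claw=[0,0,0,0,0,0,0,0],
  delta_pos=[
    [-8,0,0],
    [-8,0,0],
    [-8,0,0],
    [-8,0,0],
    [-8,0,0],
    [-8,0,0],
    [-8,0,0],
    [-8,0,0],
  ],
  yaw=[0,0,0,0,0,0,0,0],
)

```text
clock: 8.82
tool_pos: [512.6, -69.6, 9.0]
ee_rot: [[0.048, 0.002, 0.999], [-0.999, -0.003, 0.048], [0.003, -1.0, 0.002]]
wrist_force: [3.6, -5.9, 4.7]
gripper_width: 0.001
```

Emit:
step_arm(
  claw=[0,0,0,0,0,0,0,0],
  delta_pos=[
    [-8,0,0],
    [-8,0,0],
    [-8,0,0],
    [-8,0,0],
    [-8,0,0],
    [-8,0,0],
    [0,0,0],
    [0,0,0],
  ],
  yaw=[0,0,0,0,0,0,0,0],
)

```text
clock: 9.82
tool_pos: [510.3, -17.8, 9.0]
ee_rot: [[0.05, 0.003, 0.999], [-0.999, 0.002, 0.05], [-0.002, -1.0, 0.003]]
wrist_force: [3.3, 0.6, 5.6]
gripper_width: 0.0
```

```bash
python3 shot.py 7
```

```text
9.825 [510.3 -17.8   9. ] 0.0027
```

View pics/w7.png

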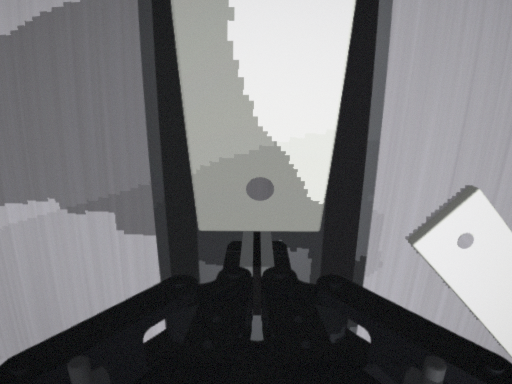

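The plate is tilting evenly, with the fingers touching its back edge at row 232. I'll keep pushing.

Emit:
step_arm(
  claw=[0,0,0,0,0,0,0,0],
  delta_pos=[
    [-8,0,0],
    [-8,0,0],
    [-8,0,0],
    [-8,0,0],
    [-8,0,0],
    [-5,0,0],
    [0,0,0],
    [0,0,0],
  ],
  yaw=[0,0,0,0,0,0,0,0],
)

```text
clock: 10.88
tool_pos: [508.3, 26.0, 9.0]
ee_rot: [[0.049, 0.003, 0.999], [-0.999, 0.001, 0.049], [-0.001, -1.0, 0.003]]
wrist_force: [4.5, -0.3, 5.5]
gripper_width: -0.001
```

```bash
python3 shot.py 8;python3 -c "
from rig import env;import cv2
cv2.imwrite('pics/s8.png',cv2.resize(env.get_image('scene')[130:280,180:330,::-1],None,fx=4,fy=4,interpolation=2))"
```

```text
10.875 [508.3  26.    9. ] 0.0021
```

View pics/w8.png

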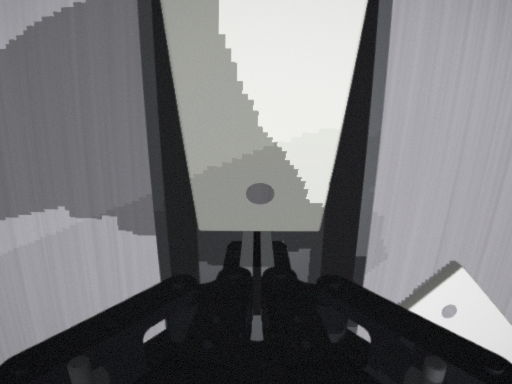

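View pics/s8.png

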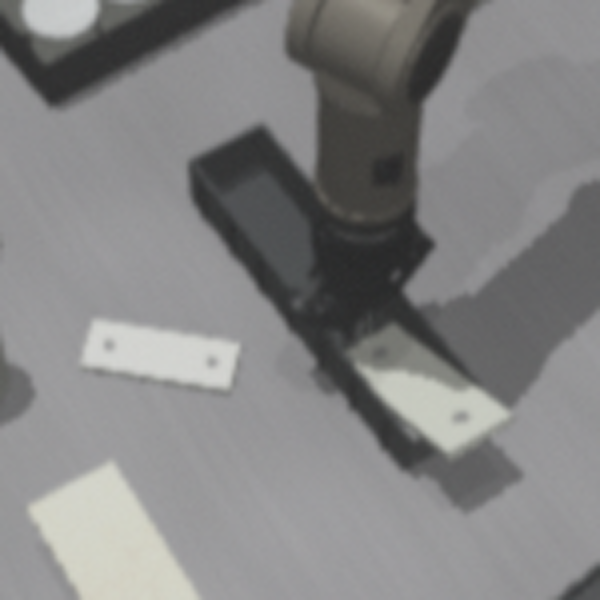

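Run:
```python
from m import *
c=json.load(open("w8.json"))
for p in [(200,231.5),(320,231.5)]:
    P=plane(c,p,14);d=P[:2]-[508.3,-5.4];print(P.round(1),(d@[-.05,.9987]).round(1),(d@[.9987,.05]).round(1))
```

```text
[480.1  35.9  14. ] 42.7 -26.1
[537.   38.7  14. ] 42.6 30.8
```

Measured directly, the top back edge is at bin x = 42.6, so the bottom edge is at about 47. I'll push 7 mm more.

Emit:
step_arm(
  claw=[0,0,0,0],
  delta_pos=[
    [-4,0,0],
    [-3,0,0],
    [0,0,0],
    [0,0,0],
  ],
  yaw=[0,0,0,0],
)

```text
clock: 11.48
tool_pos: [508.0, 32.0, 9.0]
ee_rot: [[0.049, 0.003, 0.999], [-0.999, 0.0, 0.049], [0.0, -1.0, 0.003]]
wrist_force: [4.0, -1.5, 5.7]
gripper_width: 0.0
```

Emit:
step_arm(
  claw=[0,0,0,0,0,0,0,0,0,0],
  delta_pos=[
    [4,0,0],
    [10,0,0],
    [0,-20,0],
    [0,-30,0],
    [0,-35,0],
    [0,-35,0],
    [0,-35,0],
    [0,-35,0],
    [0,0,0],
    [0,0,0],
  ],
  yaw=[0,0,0,0,0,0,0,0,0,0],
)

```text
clock: 12.72
tool_pos: [505.2, 18.4, 196.5]
ee_rot: [[0.05, -0.005, 0.999], [-0.999, 0.0, 0.05], [-0.0, -1.0, -0.005]]
wrist_force: [0.7, 0.4, 0.2]
gripper_width: -0.005
```

```bash
python3 shot.py 9;python3 -c "
from rig import env;import cv2
cv2.imwrite('pics/s9.png',cv2.resize(env.get_image('scene')[130:280,180:330,::-1],None,fx=4,fy=4,interpolation=2))"
```

```text
12.725 [505.2  18.4 196.5] 0.0125
```

View pics/w9.png

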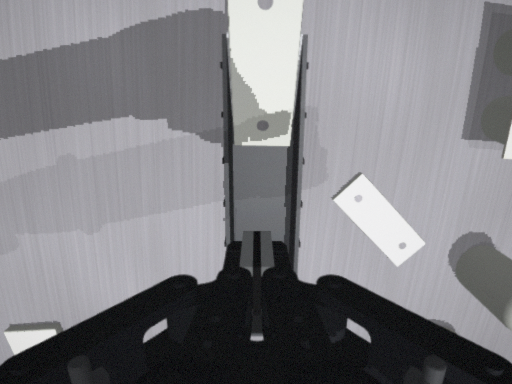

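View pics/s9.png

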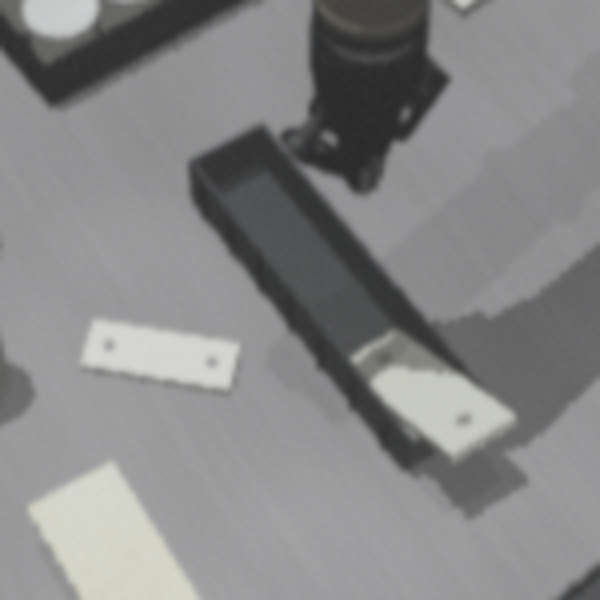

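The plate stayed propped: in s9 its ramp end at (490,440) stands over the rim. Next I'll open the fingers, move over that end and measure it from two standing views.

Emit:
step_arm(
  claw=[85,85,85,85,85,85,85,85],
  delta_pos=[
    [-30,-20,0],
    [-30,-20,0],
    [-30,0,0],
    [-20,0,0],
    [0,0,0],
    [0,0,0],
    [0,0,0],
    [0,0,0],
  ],
  yaw=[0,0,0,0,0,0,0,0],
)

```text
clock: 13.82
tool_pos: [501.9, 126.9, 238.1]
ee_rot: [[0.047, -0.0, 0.999], [-0.999, -0.0, 0.047], [0.0, -1.0, -0.0]]
wrist_force: [-0.0, 0.2, -0.3]
gripper_width: 0.996
```

```bash
python3 shot.py 10
```

```text
13.825 [501.9 126.9 238.1] 0.0048
```

Emit:
step_arm(
  claw=[85,85,85,85,85,85],
  delta_pos=[
    [-25,0,0],
    [-25,0,0],
    [0,0,0],
    [0,0,0],
    [0,0,0],
    [0,0,0],
  ],
  yaw=[0,0,0,0,0,0],
)

```text
clock: 14.62
tool_pos: [499.6, 176.8, 238.3]
ee_rot: [[0.047, 0.0, 0.999], [-0.999, -0.001, 0.047], [0.001, -1.0, 0.0]]
wrist_force: [-0.0, -0.3, 0.3]
gripper_width: 0.998
```

```bash
python3 shot.py 11;  python3 - <<'E'
import cv2,numpy as np
a=cv2.imread("pics/w10.png")[0:200,180:340];b=cv2.imread("pics/w11.png")[50:250,180:340]
cv2.imwrite("pics/c1011.png",cv2.resize(np.hstack([a,b]),None,fx=2.5,fy=2.5,interpolation=2))
E
```

```text
14.625 [499.6 176.8 238.3] 0.0043
```

View pics/c1011.png

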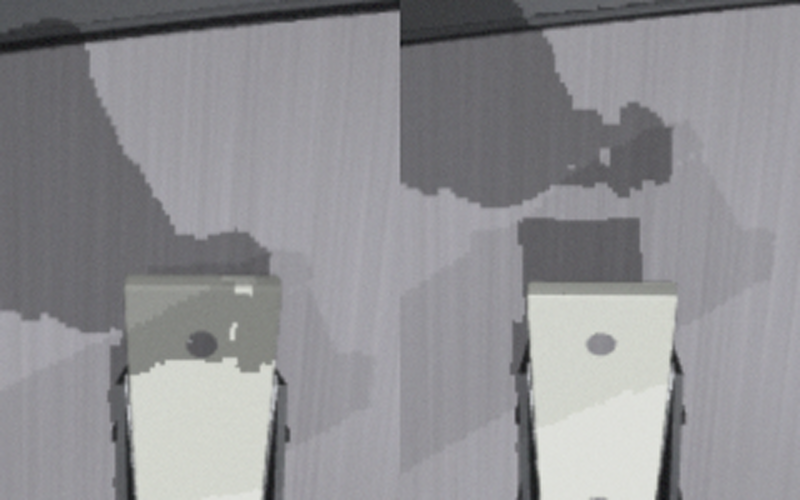

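View pics/w11.png

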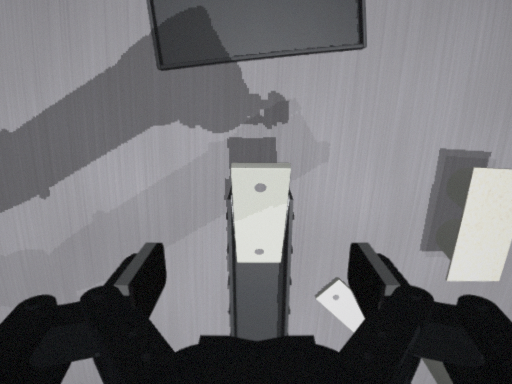

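Run:
```python
from m import *
c,d=[json.load(open(f"w{i}.json")) for i in(10,11)]
for n,a,b in [("TL",(230.4,113.6),(231.2,168)),("TR",(292.4,113.2),(290.4,168)),("screwF",(260.4,138),(260.4,187.6)),("BL",(230.4,110.8),(231.2,163.2)),("BR",(292.4,110.4),(290.4,163.2))]:
    p,e=tri(c,a,d,b);q=p[:2]-[508.3,-5.4];print(n,p.round(1),round(e,1),"bin x,y",(q@[-.05,.9987]).round(1),(q@[.9987,.05]).round(1))
g=cv2.imread("pics/w11.png");h=d
for p in [(233,263),(281,263)]:
    P=plane(h,p,14);q=P[:2]-[508.3,-5.4];print("back",P.round(1),(q@[-.05,.9987]).round(1),(q@[.9987,.05]).round(1))
```

```text
TL [474.7 184.4  91. ] 0.2 bin x,y 191.2 -24.1
TR [530.  187.5  93.2] 0.3 bin x,y 191.5 31.3
screwF [503.2 161.8  74.2] 0.3 bin x,y 167.2 3.3
BL [473.6 186.3  78.2] 0.2 bin x,y 193.2 -25.0
BR [531.2 189.5  80.5] 0.4 bin x,y 193.5 32.6
back [474.4  40.7  14. ] 47.7 -31.5
back [537.1  43.7  14. ] 47.6 31.2
```

The plate end is at world (502,187), with its top edge at about z 88 (two-view 92, geometry 87) and bin x 191–194. Its back edge is still at 48–52 on the floor, so the tilt is about 27°. Next I'll descend astride it with the pads at bin x ≈175.

Emit:
step_arm(
  claw=[85,85,85,85,85,85,85,85,85,85],
  delta_pos=[
    [8.5,0,2.5],
    [0,30,0],
    [0,30,0],
    [0,30,0],
    [0,30,0],
    [0,30,0],
    [0,20,0],
    [0,15,0],
    [0,0,0],
    [0,0,0],
  ],
  yaw=[0,0,0,0,0,0,0,0,0,0],
)

```text
clock: 15.92
tool_pos: [503.0, 169.8, 54.1]
ee_rot: [[0.049, 0.002, 0.999], [-0.999, 0.001, 0.049], [-0.0, -1.0, 0.002]]
wrist_force: [-0.2, 0.1, 0.1]
gripper_width: 0.998
```

```bash
python3 shot.py 12
```

```text
15.925 [503.  169.8  54.1] 0.008
```

View pics/w12.png

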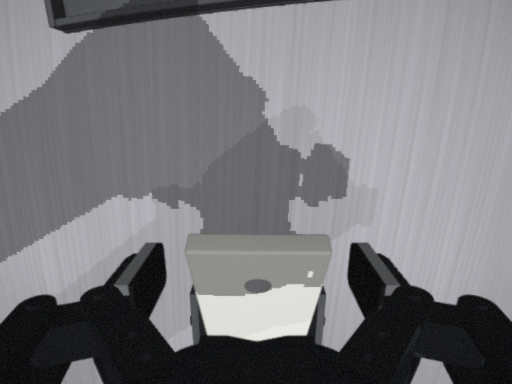

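The plate end (187–331, rows 235–262) sits evenly between the fingers, whose inner faces are at 165 and 348. Closing.

Emit:
step_arm(
  claw=[60,40,40,40,40,40,40,40],
  delta_pos=[
    [0,0,0],
    [0,0,0],
    [0,0,0],
    [0,0,0],
    [0,0,0],
    [0,0,0],
    [0,0,0],
    [0,0,0],
  ],
  yaw=[0,0,0,0,0,0,0,0],
)

```text
clock: 16.98
tool_pos: [502.8, 169.7, 54.0]
ee_rot: [[0.049, 0.001, 0.999], [-0.999, -0.0, 0.049], [0.0, -1.0, 0.001]]
wrist_force: [-0.7, -0.8, 5.3]
gripper_width: 0.661
```

```bash
python3 shot.py 13
```

```text
16.975 [502.8 169.7  54. ] 0.002
```

View pics/w13.png

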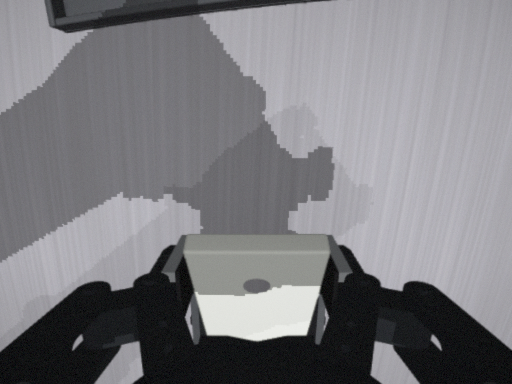

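Gripped at about 57 mm opening. Lifting straight up, slowly at first.

Emit:
step_arm(
  claw=[40,40,40,40,40,40,40,40,40,40,40,40],
  delta_pos=[
    [0,-4,0],
    [0,-6,0],
    [0,-8,0],
    [0,-12,0],
    [0,-15,0],
    [0,-15,0],
    [0,-15,0],
    [0,-15,0],
    [0,-15,0],
    [0,-10,0],
    [0,0,0],
    [0,0,0],
  ],
  yaw=[0,0,0,0,0,0,0,0,0,0,0,0],
)

```text
clock: 18.52
tool_pos: [501.8, 169.3, 167.7]
ee_rot: [[0.049, -0.001, 0.999], [-0.999, -0.0, 0.049], [0.0, -1.0, -0.001]]
wrist_force: [-0.1, -0.0, -3.0]
gripper_width: 0.664
```

```bash
python3 shot.py 14;python3 -c "
from rig import env;import cv2
cv2.imwrite('pics/s14.png',cv2.resize(env.get_image('scene')[130:280,180:330,::-1],None,fx=4,fy=4,interpolation=2))"
```

```text
18.525 [501.8 169.3 167.7] 0.0062
```

View pics/w14.png

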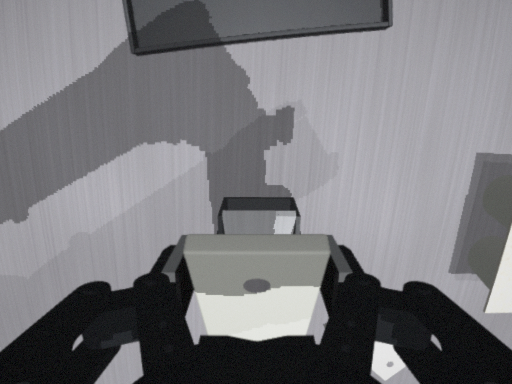

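View pics/s14.png

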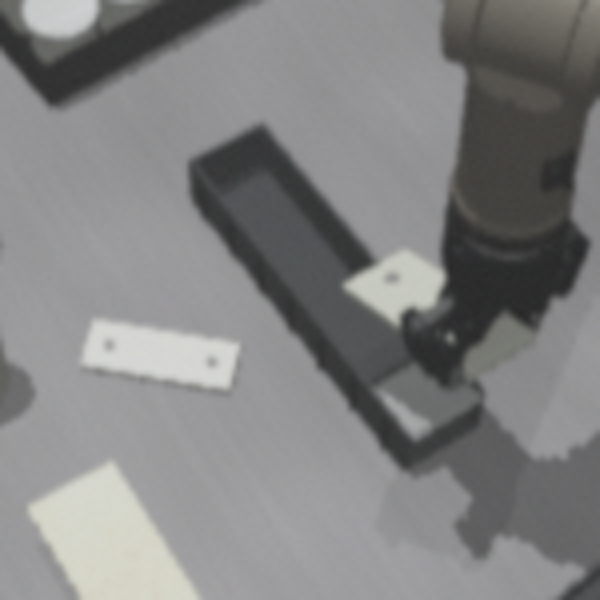

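The plate is held and hasn't turned in the grip: its end is at the same pixels in w14, and in s14 it hangs clear of the bin. I'll check the tray's near corners, (135,50) and (391,24) in w14, against the top view.

Run:
```python
from m import *
c=json.load(open("w14.json"))
for p in [(136,52),(391,26)]: print(plane(c,p,18).round(1),plane(c,p,0).round(1))
c=json.load(open("w11.json"))
for p in [(160,68),(366,46)]: print(plane(c,p,18).round(1),plane(c,p,0).round(1))
c=json.load(open("w14.json"));d=json.load(open("w11.json"))
for a,b in [((136,52),(160,68)),((391,26),(366,46))]: print(tri(c,a,d,b))
```

```text
[389.8 276.3  18. ] [383.2 278.4   0. ]
[610.1 308.8  18. ] [617. 313.   0.]
[388.2 276.5  18. ] [382.9 277.9   0. ]
[610.8 310.2  18. ] [616.5 313.2   0. ]
(array([383.36064578, 278.09318653,   0.97272564]), np.float64(0.5582930830071248))
(array([616.02762043, 312.70163537,   2.14515798]), np.float64(0.5158597896431834))
```

Emit:
step_arm(
  claw=[40,40,40,40,40,40,40,40,40,40,40],
  delta_pos=[
    [-14,0,-4],
    [-20,0,-6],
    [-24,0,-7],
    [-24,0,-7],
    [-24,0,-7],
    [-24,0,-7],
    [-24,0,-7],
    [-18,0,-4],
    [-12,0,-3],
    [0,0,0],
    [0,0,0],
  ],
  yaw=[0,0,0,0,0,0,0,0,0,0,0],
)

```text
clock: 20.0
tool_pos: [441.7, 349.8, 168.1]
ee_rot: [[0.048, 0.0, 0.999], [-0.999, -0.001, 0.048], [0.001, -1.0, 0.0]]
wrist_force: [0.5, -0.5, -3.8]
gripper_width: 0.66
```

Emit:
step_arm(
  claw=[40,40,40,40,40,40,40,40,40,40,40,40],
  delta_pos=[
    [0,0,0],
    [0,0,0],
    [0,0,0],
    [0,0,0],
    [0,0,0],
    [0,0,0],
    [0,0,0],
    [0,0,0],
    [0,0,0],
    [0,0,0],
    [0,0,0],
    [0,0,0],
  ],
  yaw=[-0.1,-0.15,-0.17,-0.17,-0.17,-0.17,-0.17,-0.17,-0.17,-0.14,-0.094,0],
)

```text
clock: 21.5
tool_pos: [442.1, 349.2, 167.8]
ee_rot: [[0.989, -0.0, -0.148], [0.148, -0.001, 0.989], [-0.001, -1.0, -0.001]]
wrist_force: [0.3, -0.2, -2.2]
gripper_width: 0.664
```

```bash
python3 shot.py 15;python3 -c "
from rig import env;import cv2
cv2.imwrite('pics/s15.png',cv2.resize(env.get_image('scene')[200:384,250:434,::-1],None,fx=3,fy=3,interpolation=2))
cv2.imwrite('pics/t15.png',cv2.resize(env.get_image('top')[120:270,90:290,::-1],None,fx=4,fy=4,interpolation=2))"
```

```text
21.5 [442.1 349.2 167.8] 0.0215
```

View pics/w15.png

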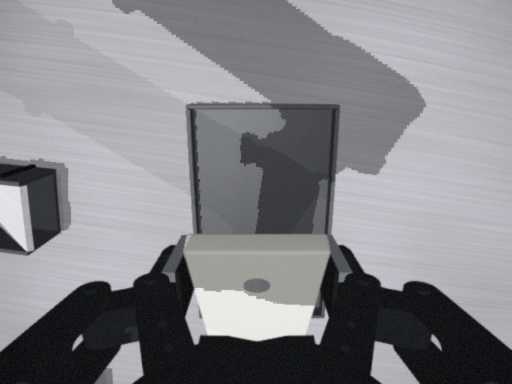

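View pics/t15.png

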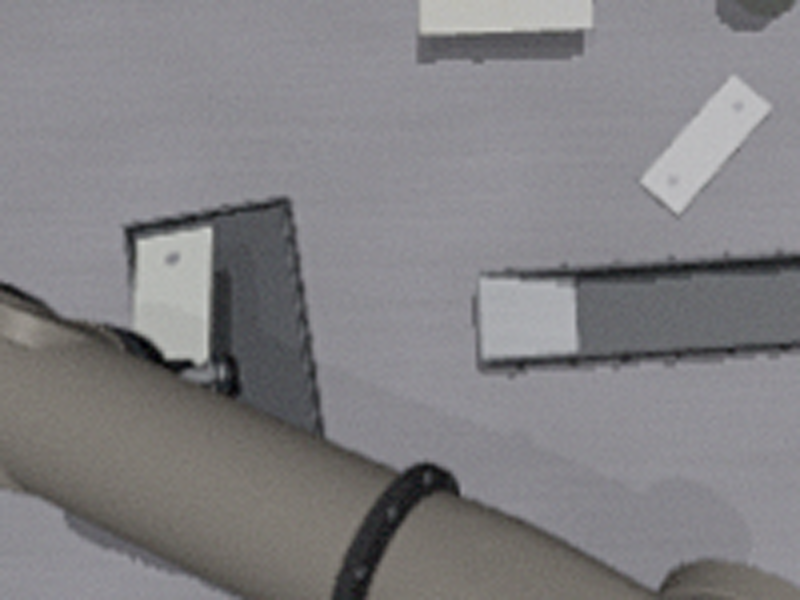

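View pics/s15.png

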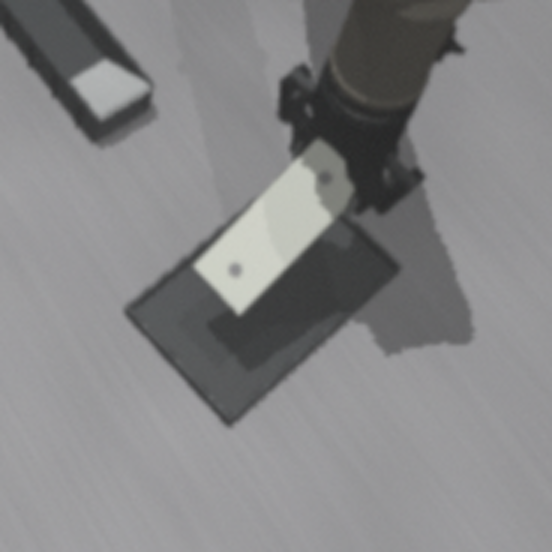

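```bash
python3 - <<'E'
from m import *
c=json.load(open("w15.json"))
for p in [(187.5,105.5),(338.5,105.5),(327,316)]: print(plane(c,p,18).round(1),plane(c,p,0).round(1))
E
python3 -c "
import cv2
cv2.imwrite('pics/c15.png',cv2.resize(cv2.imread('pics/w15.png')[90:340,160:370],None,fx=2.4,fy=2.4,interpolation=2))"
```

```text
[385.2 277.8  18. ] [386.1 274.    0. ]
[364.8 412.7  18. ] [364.5 417.2   0. ]
[587.3 450.5  18. ] [600.6 457.3   0. ]
```

View pics/c15.png

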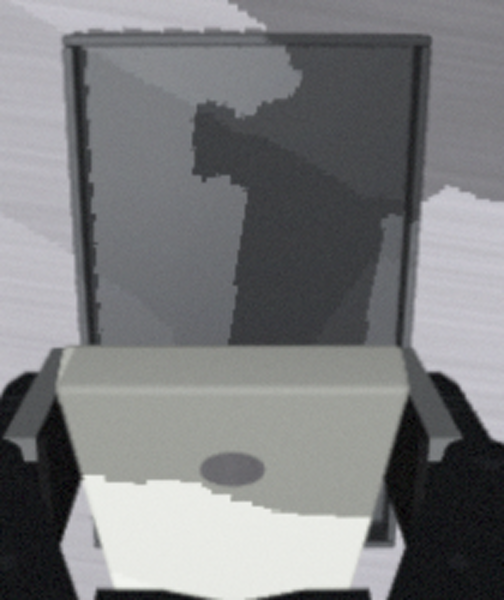

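The w15 tray corners and the near edge agree on a tray centre of about (488,362). The top view differs by 5 mm, which is well inside tolerance. The yaw matches (8.6°). Next I'll lower to just above first contact.

Emit:
step_arm(
  claw=[40,40,40,40,40,40,40,40,40,40],
  delta_pos=[
    [2,0,4.5],
    [0,12,0],
    [0,18,0],
    [0,20,0],
    [0,20,0],
    [0,18,0],
    [0,12,0],
    [0,6,0],
    [0,0,0],
    [0,0,0],
  ],
  yaw=[0,0,0,0,0,0,0,0,0,0],
)

```text
clock: 22.9
tool_pos: [443.0, 356.1, 63.0]
ee_rot: [[0.988, 0.001, -0.152], [0.152, 0.001, 0.988], [0.001, -1.0, 0.001]]
wrist_force: [-0.4, 0.4, -2.6]
gripper_width: 0.665
```

Emit:
step_arm(
  claw=[40,40,40,40,40,40],
  delta_pos=[
    [0,4,0],
    [-1,4,0],
    [-1.5,4,0],
    [-2,4,0],
    [0,0,0],
    [0,0,0],
  ],
  yaw=[0,0,0,0,0,0],
)

```text
clock: 23.65
tool_pos: [437.9, 355.1, 46.7]
ee_rot: [[0.988, 0.0, -0.152], [0.152, 0.0, 0.988], [0.0, -1.0, 0.0]]
wrist_force: [-3.4, -2.4, 4.1]
gripper_width: 0.669
```

```bash
python3 shot.py 16;python3 -c "
from rig import env;import cv2
cv2.imwrite('pics/s16.png',cv2.resize(env.get_image('scene')[230:364,270:404,::-1],None,fx=4,fy=4,interpolation=2))"
```

```text
23.65 [437.9 355.1  46.7] 0.0021
```

View pics/s16.png

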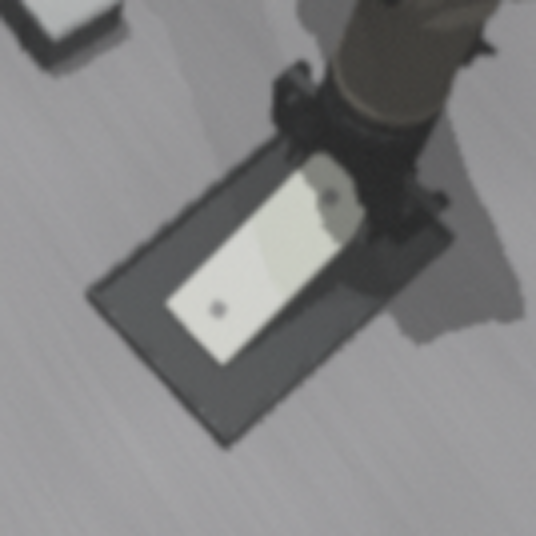

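View pics/w16.png

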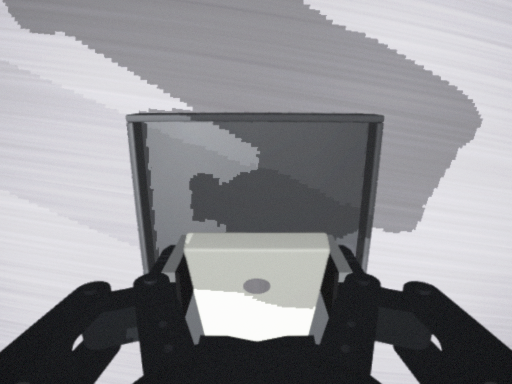

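The back end has touched the tray floor (the vertical force changed by about +7 N), centred in the tray. I'll keep lowering along an arc so the plate turns flat in the grip.

Emit:
step_arm(
  claw=[40,40,40,40,40,40],
  delta_pos=[
    [-2,4,0],
    [-1.5,4,0],
    [-1.5,4,0],
    [-1,4,0],
    [0,0,0],
    [0,0,0],
  ],
  yaw=[0,0,0,0,0,0],
)

```text
clock: 24.5
tool_pos: [432.1, 354.3, 30.2]
ee_rot: [[0.988, -0.0, -0.152], [0.152, 0.001, 0.988], [-0.0, -1.0, 0.001]]
wrist_force: [-3.0, -0.7, 3.4]
gripper_width: 0.664
```

Emit:
step_arm(
  claw=[40,40,40,40,40,40,40],
  delta_pos=[
    [-1,4,0],
    [-1,4,0],
    [-1,4,0],
    [-1,4,0],
    [0,3,0],
    [0,0,0],
    [0,0,0],
  ],
  yaw=[0,0,0,0,0,0,0],
)

```text
clock: 25.38
tool_pos: [428.2, 353.3, 11.2]
ee_rot: [[0.988, -0.0, -0.152], [0.152, -0.0, 0.988], [-0.0, -1.0, -0.0]]
wrist_force: [-3.5, -0.0, 2.5]
gripper_width: 0.669
```

```bash
python3 shot.py 17;python3 -c "
from rig import env;import cv2
cv2.imwrite('pics/s17.png',cv2.resize(env.get_image('scene')[230:364,270:404,::-1],None,fx=4,fy=4,interpolation=2))"
```

```text
25.375 [428.2 353.3  11.2] 0.0028
```

View pics/s17.png

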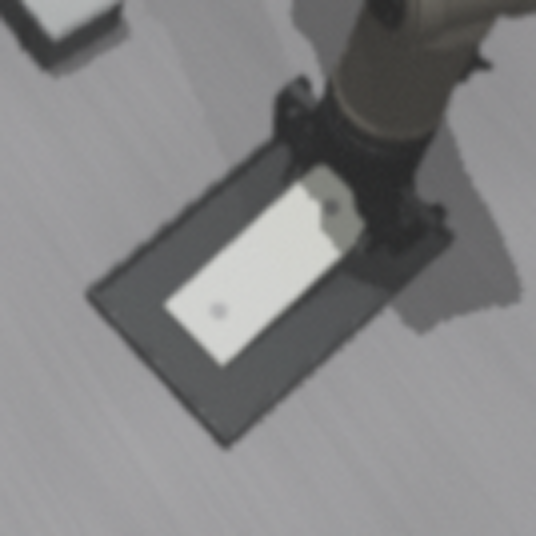

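View pics/w17.png

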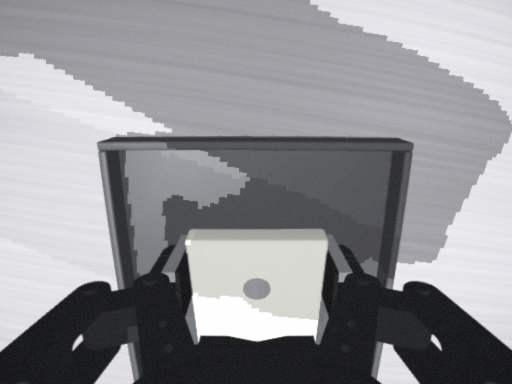

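The plate is turning in the grip (its end face is now nearly edge-on). I'll lower further and watch the force.

Emit:
step_arm(
  claw=[40,40,40,40,40],
  delta_pos=[
    [0,3,0],
    [0,3,0],
    [0,2,0],
    [0,0,0],
    [0,0,0],
  ],
  yaw=[0,0,0,0,0],
)

```text
clock: 26.1
tool_pos: [428.1, 353.2, 3.2]
ee_rot: [[0.988, -0.0, -0.152], [0.152, -0.0, 0.988], [-0.0, -1.0, -0.0]]
wrist_force: [-3.8, -1.1, 3.1]
gripper_width: 0.666
```

Emit:
step_arm(
  claw=[40,40,40,40],
  delta_pos=[
    [0,2,0],
    [0,1.5,0],
    [0,0,0],
    [0,0,0],
  ],
  yaw=[0,0,0,0],
)

```text
clock: 26.6
tool_pos: [428.4, 353.4, -0.1]
ee_rot: [[0.988, 0.0, -0.152], [0.152, 0.0, 0.988], [0.0, -1.0, 0.0]]
wrist_force: [-2.5, -1.1, 5.0]
gripper_width: 0.666
```

Emit:
step_arm(
  claw=[40,40,40,40],
  delta_pos=[
    [0,1.5,0],
    [0,1.5,0],
    [0,0,0],
    [0,0,0],
  ],
  yaw=[0,0,0,0],
)

```text
clock: 27.1
tool_pos: [428.4, 353.5, -0.2]
ee_rot: [[0.988, 0.002, -0.151], [0.151, -0.001, 0.988], [0.002, -1.0, -0.001]]
wrist_force: [-6.4, -6.6, 22.3]
gripper_width: 0.667
```

```bash
python3 shot.py 18
```

```text
27.1 [ 4.284e+02  3.535e+02 -2.000e-01] 0.0016
```

View pics/w18.png

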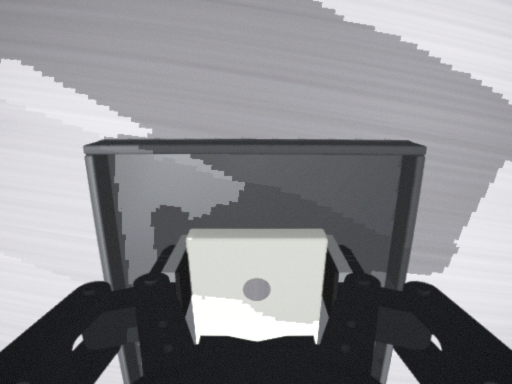

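The fingertips now rest on the floor (22 N), with the plate end only a few mm up. I'll ease off 2.5 mm, then open.

Emit:
step_arm(
  claw=[40,40,62,66,72,74,74,74],
  delta_pos=[
    [0,-2.5,0],
    [0,0,0],
    [0,0,0],
    [0,0,0],
    [0,0,0],
    [0,0,0],
    [0,0,0],
    [0,0,0],
  ],
  yaw=[0,0,0,0,0,0,0,0],
)

```text
clock: 28.15
tool_pos: [428.2, 353.3, -0.7]
ee_rot: [[0.988, 0.0, -0.152], [0.152, 0.0, 0.988], [0.0, -1.0, 0.0]]
wrist_force: [0.0, -0.6, 0.9]
gripper_width: 0.862
```

Emit:
step_arm(
  claw=[76,76,76,76,76,76,76,76,76],
  delta_pos=[
    [0,-8,0],
    [0,-12,0],
    [0,-20,0],
    [0,-30,0],
    [0,-30,0],
    [0,-30,0],
    [0,-30,0],
    [0,0,0],
    [0,0,0],
  ],
  yaw=[0,0,0,0,0,0,0,0,0],
)

```text
clock: 29.28
tool_pos: [428.1, 352.9, 159.3]
ee_rot: [[0.988, 0.0, -0.152], [0.152, -0.001, 0.988], [0.0, -1.0, -0.001]]
wrist_force: [-0.6, 0.2, -0.5]
gripper_width: 0.885
```

```bash
python3 shot.py 19;python3 -c "
from rig import env;import cv2
cv2.imwrite('pics/s19.png',cv2.resize(env.get_image('scene')[230:364,270:404,::-1],None,fx=4,fy=4,interpolation=2))"
```

```text
29.275 [428.1 352.9 159.3] 0.0176
```

View pics/s19.png

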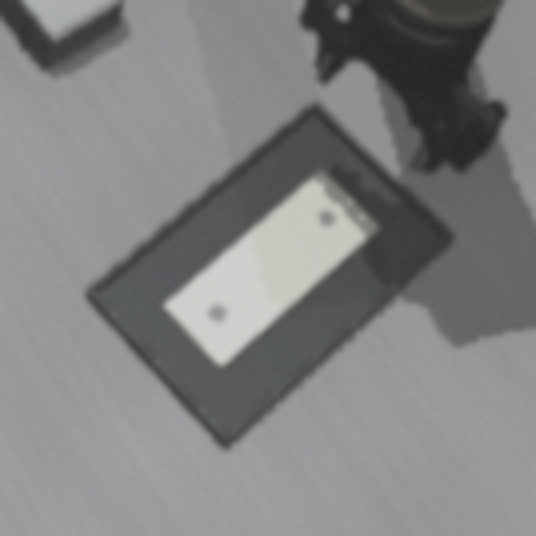

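View pics/w19.png

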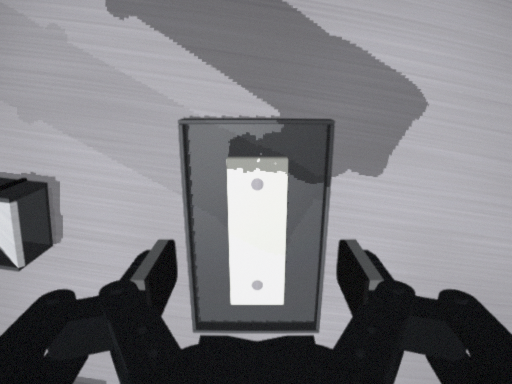

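The plate lies inside the tray, screw heads up (in w19, rows 157–305 and columns 227–288), clear of all the walls and of the gripper. I'll check size and height once more before handing in.

Run:
```python
from m import *
from rig import env
c=json.load(open("w19.json"));s=env.calibration("scene")
q=[(227,157),(288,157),(230.5,304.5),(284,304.5)]
P=[plane(c,p,14) for p in q];print(np.round(P,1).tolist())
print("len",np.linalg.norm((P[0]+P[1]-P[2]-P[3])/2),"wid front/back",np.linalg.norm(P[0]-P[1]),np.linalg.norm(P[2]-P[3]))
ctr=sum(P)/4;d=ctr[:2]-[488,361.5];print("in tray",d@[.989,.149],d@[-.149,.989])
sc=lambda x,y:(270+x/4,230+y/4)
for a,b in [((257.5,184.5),sc(327,218)),((257.5,285.5),sc(218,313)),(q[0],sc(320,172)),(q[1],sc(380,230)),(q[3],sc(222,366)),(q[2],sc(163,304))]:
    p,e=tri(c,a,s,b);print(p.round(1),round(e,1))
```

```text
[[412.1, 323.2, 14.0], [403.6, 378.9, 14.0], [570.6, 346.8, 14.0], [561.8, 403.7, 14.0]]
len 160.17712381485083 wid front/back 56.36225797211044 57.60251357082321
in tray -0.7348628967136823 1.7640333927004541
[433.1 354.6  17.6] 0.7
[541.1 371.2  16.6] 1.0
[412.8 322.3  11.6] 1.5
[403.8 379.5  11.3] 0.7
[560.7 402.9  15.8] 0.9
[569.8 346.   15.4] 1.6
```

The plate measures 160 × 57 mm at z≈14 (two-view heights 11–18 mm, screws within 1 mm of each other), centred within 2 mm and flat. Handing in.

```bash
python3 -c "
from rig import env
print(env.hand_in())"
```

```text
the job is handed in; nothing more can be done
None
```

The plate is lying in the tray, released, with the same face up, and I handed the job in at about 29 s. No verdict was reported.

**What I did:**
- With the fingers shut, I pushed the plate from its back end up the ramp until it stood propped at about 27°. Its end was then about 88 mm up and past the rim, with the other end still on the bin floor.
- I gripped it across its width at the raised end, lifted it straight out and carried it to the tray.
- I turned it 96° and set its back end down first, so it rotated nearly flat in the grip. I released it with the fingertips just off the tray floor.

**Last checks:**
- The plate measures 160 × 57 mm on a plane at z = 14 mm. It is centred in the tray to about 2 mm, and the gripper is well clear.
- The two screw heads are within 1 mm of each other in height (17.6 and 16.6 mm), but the four corners came out at 11 to 16 mm. That spread is my pixel-reading error, so I confirmed flatness only roughly and did not show the 2° limit independently.

**Disagreements along the way:**
- My first height measurement was off because the arm was still settling, so I repeated it from standing poses.
- The top camera put the tray centre about 5 mm from the wrist camera's; I used a point close to the wrist camera's.
- While lowering, the fingertips briefly pressed on the tray floor with about 22 N. I eased off before opening.
- I never approached the bottle, cup pack or film roll, but I did not re-measure where they stand.

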